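Knock the fit-up pin out of the welded bracket into a catch tray

ROBOT

A 7-joint arm with a two-finger parallel gripper is mounted at the origin on the work surface. World frame = base frame: x ahead of the robot, y to its left, z up, the work surface at z = 0. Lengths are in m, angles in rad, forces in N, time in s.
With the tool pointing down it reaches from about 0.425 to 0.875 m from the base axis. Payload 8.4 kg.
Tool frame: the origin (TCP) lies on the centre line of the jaws, within the pads' length; the fingertips stand ahead of it and the grasp point (between the pads) lies 2 mm behind it (manip.tips_ahead is the z of the fingertips in the tool frame, in m); z points along the fingers, y is the line along which they close (so a half turn about z gives the same grasp; the last joint's range is limited). The gripper opens to 85 mm and grips with 20 to 120 N. Pads are 22 mm wide; open, the fingers measure 114 mm over their backs; the gripper's body (76 mm by 85 mm) begins 54 mm behind the grasp point. The pads swing forward as they close: fully open they stand 13 mm farther back than shut.
Start: joints at [1.085, 0.333, 0.04, 1.465, -0.013, 1.343, -0.059], TCP at [0.245, -0.602, 0.248] pointing down, gripper open.
Joint ranges: [-2.58, 2.58], [-0.38, 2.09], [-1.3, 1.39], [0.25, 2.4], [-1.5, 4.64], [0.08, 2.09], [-2.65, 2.65]. Speed limits (rad/s): [2.22, 2.22, 2.79, 2.79, 3.14, 3.14, 3.14].

INTERFACE

Orientations are given as [roll, pitch, yaw] about the fixed x, y, z axes, in that order (R = Rz(yaw) Ry(pitch) Rx(roll)).
In Python, from cell import manip, viewer, hand_in, nets gives the robot as it stands.
- The arm moves only by the tool step_arm, never from a script. Its arguments are lists of equal length, an entry for each row: "dp": the shift along the tool's x, y, z in mm, a list of three; "dr": the turn, a rotation vector about the tool's x, y, z in degrees, a list of three; "claw": the closure, from -1 (fully open) to 1 (shut). A call has 1 to 5 rows; each row shifts and turns the commanded pose from where the row before left it, along the tool's axes as they then stand; what a row does not reach is not made up. A row lasts 1/10 s, in which the tool goes at most 50 mm and 8.59 degrees, less where a joint would pass 70% of its speed; a pose out of reach is approached as far as the arm can. A call with a gripper value outside its range is refused whole. The fingers move at their own pace and stop on an object; "squeeze" is the grip in N (left out, the last holds). Time passes only in rows, so rows that do not move let the fingers close. It gives the time, the measured TCP pose, the force, the opening and the grip force at its end, in the units of the state.
- manip.get_obs(): the state, without advancing time (a new reading comes with each control period).
- viewer.capture(name): name is "scene" or "top" or "wrist"; returns (picture, depth): 400x640x3 uint8, red, green, blue; 400x640 float32, m along the optical axis (not along the pixel's ray), 0 where there is no reading.
- viewer.camera_model(name): a dict with "fx", "fy", "cx", "cy" (pixels), "view" (4x4, takes a point from world to camera coordinates). Camera axes: x right, y up, looking along -z (the intrinsics and any distortion apply to the point x, -y, -z); pixel columns grow to the right and rows downward; lengths in m; the calibration is good to about 2 mm. A picture is of the moment at which its call begins: read the wrist's pose just before it. camera_model takes no time and is no camera call; for the wrist camera it gives the pose at the moment of the call.
- hand_in(): hands the job in; it is judged then, once.
Trained networks look in the newest picture that a camera, given by its name, has taken for a name from the list of things; names that differ only in an ending like _2 or _b are one class to them, and where a whole thing is asked for, a point or a joint stands for the part that bears it (a point fixed in the world has none). Each returns a list of dicts, best first, with "p" (0 to 1); they miss things now and then, are a little off and sometimes report something else, mostly with a low value. They report only what shows in the picture. A call takes as long as a camera call.
- nets.look_for(camera, label): "point" ([x, y, z] in m, in the coordinates of the camera as it stood for that picture, good to about 4 mm: the middle of the surface that is visible of it).
- nets.landmark_of(camera, label): "point" ([x, y, z] in m, in the coordinates of the camera as it stood for that picture, good to about 4 mm: a listed point, or the origin of a listed thing).
The state is a dict: "clock": time; "joints": joint angles; "joint_vel": joint speeds; "tau": joint torques, N m; "ee_pos": TCP position; "tool_rot": TCP orientation; "contact_force": force on the tool from outside, world axes, zero at the start; "torque": the same for the moment, N m; "finger_gap": finger opening in m; "grasp_force": force on a finger pad.
Only numpy, scipy, OpenCV 4.12 (cv2) and the standard library are available. Lean on these libraries where they do the work, as an engineer would, in place of code of your own. Each camera call takes 0.05 s, during which the arm holds its last target. There are 200 camera calls.

TASK

The fit-up pin with the green end is still stuck in the welded bracket. Put the blue catch tray under the bracket so that its dish is below that pin, then take the punch with the red collar from the wooden block and drive the pin down through its hole so that it drops into the tray; do not touch the pin with the fingers. Push the punch down until its collar rests on the bracket and leave it standing there in the hole, with the pin in the tray and the tray on the table.

Things in the scene. Friction and masses are not known exactly. Their poses are not given: they have to be found in the camera images.
- bracket: Steel bridge fixed to the table; origin on the table under its middle, x along its width (yaw within 0.2 rad). Top plate 230 x 80, z 90 to 115 mm; two 26 mm through-holes at x = -45 and +45, y = 0: one holds the pin, a loose hex bolt (head 14 mm high) hangs in the other. Tunnel below: 210 mm wide in x, 90 high, open to +y and -y, side plates 10 thick. Feet to x = -145 and +145, 8 high.
- pin: Brass pin with a green upper half, 24 mm diameter, 50 long; origin at its middle, z along it. Upright in either hole of the bracket, top 132 mm and underside 82 mm above the table (17 mm proud of the plate). Spring balls in the hole click into three ring grooves, 10 mm apart: each click takes about 4 to 12 N down, easier in between; after about 30 mm of travel it drops free.
- punch: Red-collared punch, upright in one of three 18 mm holes, 55 mm apart along its x (about world x), of a 60 mm high block; yellow and white ones beside it. 0.22 kg; origin under the collar, z up. Collar 34 mm wide, z 0 to 6; handle 18 mm diameter, z 6 to 76, head to 82; shank 12 mm diameter down to z = -50. Grip closing along its y. Collar cannot pass the bracket's holes: it rests on the plate.
- tray: Blue tray, loose, about 0.4 kg, starting on the bracket's +y side, yaw within 0.25 rad. Open square dish 86 mm outside, 80 inside, walls 35 high; origin under the dish's middle, z up. An upright orange tab handle at x = 0, y = +105: 12 mm thick in x, 30 wide in y, top 80 mm above the table. Pinch it across its thickness and slide; the handle stays outside the bracket.

How it is judged:
By the outcome, as a careful person would: the job done as asked, in the order asked, and still so for the second after the job is handed in, with the robot touching nothing.
It also fails if it takes over 64 s, if anything falls off the work surface, if the arm or the gripper's body presses on something with over 40 N, if the wrist force passes 120 N, or if a joint passes its speed limit or range.

## Working session

There is one attempt and no reset: what is moved stays moved. The work goes in short steps, Python scripts to look and compute and a tool call to move; the robot and the scene stay as the last step left them, time stands still between calls to the robot, and variables do not carry over. Pictures are saved under pics/ and viewed, at most 10 in all, crops included, and the job is handed in when it is done.

Besides the shell and the picture viewer there is one more tool, called as name(argument=value, ...) on one line, values as JSON. step_arm: Moves the arm, as the interface text tells. Its arguments: {"type":"object","properties":{"dp":{"type":"array"},"dr":{"type":"array"},"claw":{"type":"array"},"squeeze":{"type":"number"}},"required":["dp","dr","claw"]}

```bash
ls; mkdir -p pics; cat > h.py <<'E'
import numpy as np, cv2
from cell import manip, viewer, hand_in, nets
def cap(n):
    m=viewer.camera_model(n); im,d=viewer.capture(n); return m,im,d
def save(n,im): cv2.imwrite('pics/'+n+'.png',cv2.cvtColor(im,cv2.COLOR_RGB2BGR))
def c2w(m,p): return (np.linalg.inv(m['view'])@np.r_[p,1])[:3]
def pix(m,d):
    v,u=np.mgrid[0:400,0:640]; P=np.stack([(u-m['cx'])/m['fx']*d,-(v-m['cy'])/m['fy']*d,-d,np.ones_like(d)],-1)
    return (P@np.linalg.inv(m['view']).T)[...,:3]
def proj(m,p):
    c=m['view']@np.r_[p,1]; return m['cx']+m['fx']*c[0]/-c[2], m['cy']-m['fy']*c[1]/-c[2]
E
python3 - <<'E'
from h import *
np.set_printoptions(precision=4,suppress=True)
o=manip.get_obs(); print(o['clock'],o['ee_pos'],o['tool_rot'],manip.tips_ahead)
ims=[]
for n in ['scene','top']:
    m,im,d=cap(n); save(n+'0',im); print(n,{k:v for k,v in m.items()})
    for l in ['bracket','pin','punch','tray']:
        for f in (nets.look_for,nets.landmark_of):
            print(n,l,f.__name__,[(round(r['p'],2),c2w(m,r['point'])) for r in f(n,l)[:3]])
print(manip.get_obs()['clock'])
E
```

```text
pics
0.0 [ 0.245  -0.6016  0.2474] [-3.1399  0.0001  0.3867] 0.017
scene {'fx': 396.6940517581664, 'fy': 396.6940517581664, 'cx': 320.66809218922555, 'cy': 197.13673076245394, 'view': array([[ 0.4795,  0.8774,  0.0165, -0.2991],
       [-0.5057,  0.2609,  0.8223,  0.1861],
       [ 0.7172, -0.4027,  0.5688, -1.1743],
       [ 0.    ,  0.    ,  0.    ,  1.    ]])}
scene bracket call [(0.88, array([ 0.6826, -0.2538,  0.116 ]))]
scene bracket call [(0.97, array([ 0.5783, -0.2419,  0.0036]))]
scene pin call [(0.75, array([ 0.5429, -0.232 ,  0.1305]))]
scene pin call [(0.82, array([ 0.5391, -0.2299,  0.1074]))]
scene punch call [(0.6, array([0.4476, 0.3231, 0.0961]))]
scene punch call [(0.64, array([0.4425, 0.3309, 0.0593]))]
scene tray call [(0.7, array([0.5748, 0.0659, 0.0167]))]
scene tray call [(0.68, array([0.5852, 0.0504, 0.0014]))]
top {'fx': 427.48610501155986, 'fy': 427.48610501155986, 'cx': 330.34042618749635, 'cy': 197.99345178448507, 'view': array([[-0.1481, -0.989 , -0.0063,  0.1262],
       [ 0.9604, -0.1453,  0.2376, -0.5363],
       [-0.2359,  0.0291,  0.9714, -0.8119],
       [ 0.    ,  0.    ,  0.    ,  1.    ]])}
top bracket call [(0.73, array([ 0.5543, -0.2262,  0.1136])), (0.64, array([0.4416, 0.322 , 0.0883]))]
top bracket call [(0.67, array([ 0.581 , -0.2331, -0.0019]))]
top pin call [(0.61, array([ 0.5351, -0.2264,  0.1294]))]
top pin call [(0.66, array([ 0.537 , -0.2297,  0.109 ]))]
top punch call [(0.89, array([0.4406, 0.3241, 0.0851]))]
top punch call [(0.61, array([0.4422, 0.329 , 0.0592]))]
top tray call [(0.73, array([0.5809, 0.0623, 0.0025]))]
top tray call [(0.91, array([ 0.5839,  0.0498, -0.0026]))]
0.9
```

View pics/scene0.png

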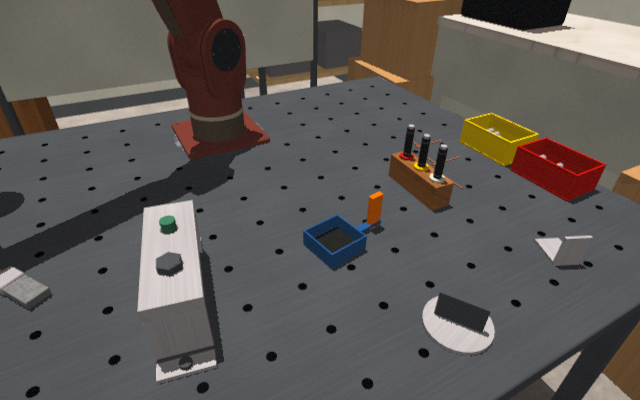

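View pics/top0.png

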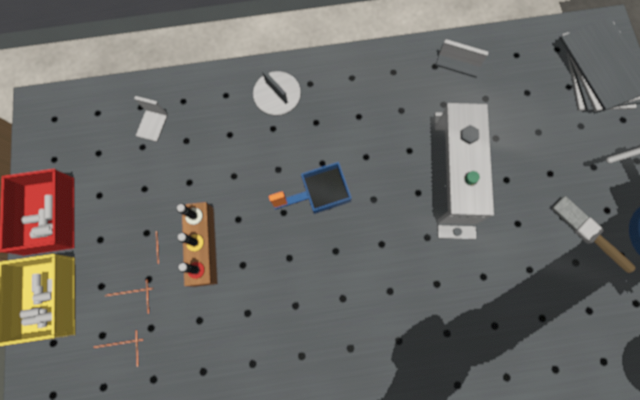

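The scene picture shows the pin's green top at (168,223), bolt at (169,263), tray at (335,240), its orange tab at (374,208), and the red-collared punch at (408,140). The top view agrees: pin (473,178), tab (277,199), red punch (190,268). Now I refine with depth.

```bash
cat > m1.py <<'E'
from h import *
np.set_printoptions(precision=4,suppress=True)
for n in ['scene','top']:
    m,im,d=cap(n); W=pix(m,d); hsv=cv2.cvtColor(im,cv2.COLOR_RGB2HSV).astype(int); H,S,V=hsv[...,0],hsv[...,1],hsv[...,2]
    x,y,z=W[...,0],W[...,1],W[...,2]; ok=d>0
    def near(cx,cy,r): return ok&(np.hypot(x-cx,y-cy)<r)
    def rep(t,k):
        P=W[k]; 
        if len(P)<3: print(n,t,len(P));return
        r=cv2.minAreaRect((P[:,:2]*1000).astype(np.float32)); print(n,t,len(P),'med',np.median(P,0),'zmax',np.percentile(P[:,2],95),'rect',r)
    rep('plate',near(.58,-.235,.2)&(abs(z-.115)<.004)&(S<60))
    rep('green',near(.54,-.23,.04)&(H>55)&(H<95)&(S>80)&(z>.125))
    rep('boltish',near(.625,-.24,.04)&(z>.123))
    rep('orange',near(.58,.15,.08)&(H>3)&(H<22)&(S>150)&(z>.02))
    rep('orangetop',near(.58,.15,.08)&(H>3)&(H<22)&(S>150)&(z>.074))
    rep('blue',near(.58,.05,.08)&(H>95)&(H<125)&(S>120)&(z>.028))
    rep('block',near(.50,.325,.15)&(abs(z-.06)<.004)&(H<22)&(S>60))
    rep('punchhead',near(.442,.33,.028)&(z>.133))
    rep('handle',near(.442,.33,.028)&(z>.075)&(z<.13))
    rep('red',near(.442,.33,.04)&((H<6)|(H>174))&(S>120)&(z>.056)&(z<.075))
E
python3 m1.py
```

```text
scene plate 5198 med [ 0.61   -0.2438  0.1154] zmax 0.11662559973903147 rect ((580.5918579101562, -238.53646850585938), (80.38017272949219, 233.93655395507812), 79.67132568359375)
scene green 154 med [ 0.5401 -0.2298  0.1321] zmax 0.13330893244926198 rect ((536.8339233398438, -229.8677978515625), (23.268827438354492, 21.16287612915039), 1.8906610012054443)
scene boltish 399 med [ 0.6289 -0.2468  0.129 ] zmax 0.13033074881168658 rect ((625.0276489257812, -246.24407958984375), (32.3507080078125, 37.08903884887695), 76.63961029052734)
scene orange 364 med [0.5732 0.1476 0.0545] zmax 0.08025149047851818 rect ((569.3106689453125, 151.8011016845703), (13.633478164672852, 31.330644607543945), 8.414438247680664)
scene orangetop 78 med [0.5709 0.1506 0.0793] zmax 0.080967282274907 rect ((569.3832397460938, 151.31057739257812), (13.633478164672852, 30.33892822265625), 8.414438247680664)
scene blue 526 med [0.5933 0.046  0.0335] zmax 0.036165207672160735 rect ((586.40478515625, 48.96788024902344), (88.61905670166016, 88.32720947265625), 10.250518798828125)
scene block 547 med [0.5174 0.3138 0.0
[... 1692 characters left out ...]
181640625)
top block 1215 med [0.4857 0.3203 0.0597] zmax 0.06246281112706524 rect ((500.6904296875, 327.7682189941406), (51.244468688964844, 165.60568237304688), 87.83882141113281)
top punchhead 82 med [0.4449 0.3279 0.1401] zmax 0.14336881390732661 rect ((445.16522216796875, 328.46649169921875), (15.721086502075195, 16.857553482055664), 72.52799987792969)
top handle 95 med [0.4422 0.3226 0.1034] zmax 0.1281421310578637 rect ((443.70489501953125, 324.7375183105469), (8.281814575195312, 17.8123779296875), 66.66797637939453)
top red 115 med [0.4398 0.324  0.0655] zmax 0.06859707774164965 rect ((443.5737609863281, 327.6553955078125), (27.402061462402344, 30.258047103881836), 62.93217468261719)
```

```bash
cat > plan.py <<'E'
import sys,json
from h import *
from scipy.spatial.transform import Rotation as Ro
# args: x y z yaw(deg) N per waypoint (mm) ; tool kept vertical; turn & shift spread evenly, rounding errors carried over
def plan(wps,start=None):
    o=manip.get_obs(); p=np.array(o['ee_pos'])*1000; yaw=np.degrees(o['tool_rot'][2]); rows=[]
    for x,y,z,t,N in wps:
        p0,y0=p.copy(),yaw; dy=(t-y0+180)%360-180
        for i in range(1,int(N)+1):
            g=p0+(np.array([x,y,z])-p0)*i/N; R=Ro.from_euler('xyz',[180,0,yaw],degrees=True)
            dp=np.round(R.inv().apply(g-p)); p=p+R.apply(dp)
            a=round(-(y0+dy*i/N-yaw)*2)/2; yaw-=a; rows.append((dp.astype(int).tolist(),[0,0,a]))
    for k in range(0,len(rows),5):
        c=rows[k:k+5]; print('dp',json.dumps([r[0] for r in c]),'dr',json.dumps([r[1] for r in c]))
    print('end',p.round(1),yaw)
a=list(map(float,sys.argv[1:])); o=manip.get_obs(); print(round(o['clock'],2),np.round(o['ee_pos'],4),np.round(o['tool_rot'],4),np.round(o['contact_force'],1),o['finger_gap'])
plan([a[i:i+5] for i in range(0,len(a),5)])
E
python3 plan.py 450 -230 230 60 10 568 152 160 100 10
```

```text
1.0 [ 0.2452 -0.602   0.2483] [ 3.1416 -0.      0.3868] [ 0.   0.2 -0.2] 0.0858688437867212
dp [[33, -27, 2], [35, -24, 2], [36, -22, 1], [38, -20, 2], [38, -17, 2]] dr [[0, 0, -4.0], [0, 0, -3.5], [0, 0, -4.0], [0, 0, -3.5], [0, 0, -4.0]]
dp [[40, -15, 2], [41, -12, 2], [41, -9, 2], [42, -6, 1], [43, -4, 2]] dr [[0, 0, -3.5], [0, 0, -4.0], [0, 0, -4.0], [0, 0, -3.5], [0, 0, -4.0]]
dp [[39, -9, 7], [39, -6, 7], [40, -3, 7], [40, 0, 7], [40, 2, 7]] dr [[0, 0, -4.0], [0, 0, -4.0], [0, 0, -4.0], [0, 0, -4.0], [0, 0, -4.0]]
dp [[40, 5, 7], [39, 8, 7], [38, 10, 7], [38, 14, 7], [37, 16, 7]] dr [[0, 0, -4.0], [0, 0, -4.0], [0, 0, -4.0], [0, 0, -4.0], [0, 0, -4.0]]
end [568.4 152.2 160.3] 100.1605348362877
```

step_arm(dp=[[33, -27, 2], [35, -24, 2], [36, -22, 1], [38, -20, 2], [38, -17, 2]], dr=[[0, 0, -4.0], [0, 0, -3.5], [0, 0, -4.0], [0, 0, -3.5], [0, 0, -4.0]], claw=[-1, -1, -1, -1, -1])

```text
clock: 1.5
ee_pos: [0.3481, -0.4147, 0.2394]
tool_rot: [3.141, 0.0, 0.721]
contact_force: [-0.0, -0.7, 0.2]
finger_gap: 0.0851
grasp_force: 0.0
```

step_arm(dp=[[40, -15, 2], [41, -12, 2], [41, -9, 2], [42, -6, 1], [43, -4, 2]], dr=[[0, 0, -3.5], [0, 0, -4.0], [0, 0, -4.0], [0, 0, -3.5], [0, 0, -4.0]], claw=[-1, -1, -1, -1, -1])

```text
clock: 2.0
ee_pos: [0.4506, -0.2283, 0.2307]
tool_rot: [3.141, 0.0, 1.052]
contact_force: [1.4, 0.1, -0.5]
finger_gap: 0.0853
grasp_force: 0.0
```

step_arm(dp=[[39, -9, 7], [39, -6, 7], [40, -3, 7], [40, 0, 7], [40, 2, 7]], dr=[[0, 0, -4.0], [0, 0, -4.0], [0, 0, -4.0], [0, 0, -4.0], [0, 0, -4.0]], claw=[-1, -1, -1, -1, -1])

```text
clock: 2.5
ee_pos: [0.5094, -0.0375, 0.1954]
tool_rot: [3.141, 0.0, 1.402]
contact_force: [0.2, -0.1, -0.2]
finger_gap: 0.085
grasp_force: 0.0
```

step_arm(dp=[[40, 5, 7], [39, 8, 7], [38, 10, 7], [38, 14, 7], [37, 16, 7]], dr=[[0, 0, -4.0], [0, 0, -4.0], [0, 0, -4.0], [0, 0, -4.0], [0, 0, -4.0]], claw=[-1, -1, -1, -1, -1])

```text
clock: 3.0
ee_pos: [0.569, 0.1536, 0.1603]
tool_rot: [3.141, 0.0, 1.75]
contact_force: [0.9, -0.3, 0.1]
finger_gap: 0.0851
grasp_force: 0.0
```

step_arm(dp=[[0, 0, 34], [0, 0, 33], [0, 0, 33], [0, 0, 0], [0, 0, 0]], dr=[[0, 0, 0], [0, 0, 0], [0, 0, 0], [0, 0, 0], [0, 0, 0]], claw=[-1, -1, -1, 1, 1], squeeze=40)

```text
clock: 3.5
ee_pos: [0.5684, 0.1523, 0.0608]
tool_rot: [-3.141, -0.0, 1.748]
contact_force: [-0.2, 0.3, 0.6]
finger_gap: 0.0589
grasp_force: 0.0
```

step_arm(dp=[[0, 0, 0], [0, 0, 0], [0, 0, 0], [0, 0, 0], [0, 0, 0]], dr=[[0, 0, 0], [0, 0, 0], [0, 0, 0], [0, 0, 0], [0, 0, 0]], claw=[1, 1, 1, 1, 1])

```text
clock: 4.0
ee_pos: [0.5693, 0.1523, 0.0618]
tool_rot: [3.14, 0.0, 1.748]
contact_force: [-1.1, -0.4, 6.0]
finger_gap: 0.0113
grasp_force: 39.7
```

```bash
python3 m1.py | grep -E "blue|orangetop"; python3 - <<'E'
from h import *
m,im,d=cap('wrist'); save('w1',im); print(m['view'])
E
# handle target: yaw change -20.3; handle = origin + 105*(-sin t, cos t), t=-10.3
python3 plan.py 575 -17 60 79.7 7 555 -127 60 79.7 4
```

```text
scene orangetop 912 med [0.5991 0.1309 0.3335] zmax 0.4246738008117763 rect ((565.8331298828125, 146.7528076171875), (108.84294128417969, 94.27635192871094), 32.12778854370117)
scene blue 526 med [0.5912 0.0455 0.0334] zmax 0.03613624565866756 rect ((586.8043823242188, 49.024497985839844), (88.91923522949219, 88.4949722290039), 10.48178768157959)
top orangetop 0
top blue 0
[[ 0.98459073  0.17485941  0.00229873 -0.58708368]
 [-0.1661302   0.93938173 -0.29993787 -0.06441902]
 [-0.05460635  0.29493416  0.95395597 -0.21548415]
 [ 0.          0.          0.          1.        ]]
4.15 [0.5693 0.1523 0.0618] [3.1395e+00 2.0000e-04 1.7478e+00] [-1.2 -0.7  6.6] 0.011213347464728652
dp [[-24, -3, 0], [-24, -3, 1], [-24, -1, 0], [-24, 1, 0], [-25, 1, 0]] dr [[0, 0, 3.0], [0, 0, 3.0], [0, 0, 3.0], [0, 0, 2.5], [0, 0, 3.0]]
dp [[-24, 3, 1], [-24, 4, 0], [-28, 0, 0], [-28, 0, 0], [-28, 0, 0]] dr [[0, 0, 3.0], [0, 0, 3.0], [0, 0, 0.0], [0, 0, 0.0], [0, 0, 0.0]]
dp [[-27, 0, 0]] dr [[0, 0, 0.0]]
end [ 555.3 -126.7   59.8] 79.63885499219874
```

step_arm(dp=[[-24, -3, 0], [-24, -3, 0], [-24, -1, 0], [-24, 1, 0], [-25, 1, 0]], dr=[[0, 0, 3.0], [0, 0, 3.0], [0, 0, 3.0], [0, 0, 2.5], [0, 0, 3.0]], claw=[1, 1, 1, 1, 1])

```text
clock: 4.65
ee_pos: [0.5735, 0.0317, 0.0618]
tool_rot: [3.139, -0.002, 1.495]
contact_force: [0.4, 3.8, 4.9]
finger_gap: 0.0114
grasp_force: 39.4
```

step_arm(dp=[[-24, 3, 0], [-24, 4, 0], [0, 0, 0]], dr=[[0, 0, 3.0], [0, 0, 3.0], [0, 0, 0]], claw=[1, 1, 1])

```text
clock: 4.95
ee_pos: [0.5757, -0.0217, 0.0618]
tool_rot: [3.139, 0.001, 1.384]
contact_force: [0.2, -5.7, 6.8]
finger_gap: 0.0113
grasp_force: 39.9
```

```bash
python3 - <<'E'
from h import *
for n in ['scene','top']:
    m,im,d=cap(n); W=pix(m,d); H,S,V=np.moveaxis(cv2.cvtColor(im,cv2.COLOR_RGB2HSV).astype(int),-1,0)
    k=(d>0)&(H>95)&(H<125)&(S>120)&(abs(W[...,2]-.033)<.006)&(np.hypot(W[...,0]-.556,W[...,1]+.12)<.08)
    if k.sum()>5: print(n,k.sum(),cv2.minAreaRect((W[k][:,:2]*1000).astype(np.float32)))
E
python3 plan.py 554.7 -127.2 60 79.7 4
```

```text
scene 565 ((555.2271728515625, -124.28768920898438), (85.73075866699219, 90.06105041503906), 79.17278289794922)
top 14 ((529.0874633789062, -78.24684143066406), (22.198307037353516, 6.206399917602539), 19.278995513916016)
5.05 [ 0.5756 -0.0206  0.0618] [3.1386e+00 2.1000e-03 1.3870e+00] [-0.9 -5.2  6.1] 0.011464689555157717
dp [[-27, 0, 0], [-27, -1, 1], [-27, 0, 0], [-28, 0, 1]] dr [[0, 0, 0.0], [0, 0, 0.0], [0, 0, 0.0], [0, 0, 0.0]]
end [ 554.7 -127.6   59.8] 79.47129428149069
```

step_arm(dp=[[-27, 0, 0], [-27, 0, 0], [-27, 0, 0], [-26, 0, 0], [0, 0, 0]], dr=[[0, 0, 0], [0, 0, 0], [0, 0, 0], [0, 0, 0], [0, 0, 0]], claw=[1, 1, 1, 1, 1])

```text
clock: 5.55
ee_pos: [0.5555, -0.1274, 0.0618]
tool_rot: [3.139, 0.002, 1.385]
contact_force: [-1.0, -5.8, 7.7]
finger_gap: 0.0117
grasp_force: 40.0
```

step_arm(dp=[[0, 0, 0], [0, 0, 0], [0, 0, 0], [0, 0, 0], [0, 0, 0]], dr=[[0, 0, 0], [0, 0, 0], [0, 0, 0], [0, 0, 0], [0, 0, 0]], claw=[1, -1, -1, -1, -1])

```text
clock: 6.05
ee_pos: [0.5552, -0.1224, 0.0602]
tool_rot: [-3.141, -0.0, 1.391]
contact_force: [-0.2, -0.2, 0.7]
finger_gap: 0.069
grasp_force: 0.0
```

```bash
python3 plan.py 556 -126 180 79.7 4 480 120 230 120 7 445 328 220 178 8; python3 - <<'E'
from h import *
m,im,d=cap('scene');save('scene1',im)
E
```

```text
6.05 [ 0.5552 -0.1224  0.0602] [-3.1413e+00 -3.0000e-04  1.3909e+00] [-0.2 -0.2  0.7] 0.06902071371256291
dp [[-1, 0, -30], [-1, 1, -30], [-1, 0, -30], [0, 0, -30], [33, -17, -7]] dr [[0, 0, 0.0], [0, 0, 0.0], [0, 0, 0.0], [0, 0, 0.0], [0, 0, -6.0]]
dp [[34, -13, -7], [35, -10, -7], [36, -7, -7], [37, -3, -8], [37, 1, -7]] dr [[0, 0, -5.5], [0, 0, -6.0], [0, 0, -5.5], [0, 0, -6.0], [0, 0, -5.5]]
dp [[36, 5, -7], [25, 9, 1], [23, 12, 2], [21, 16, 1], [20, 17, 1]] dr [[0, 0, -6.0], [0, 0, -7.0], [0, 0, -7.5], [0, 0, -7.0], [0, 0, -7.5]]
dp [[17, 20, 1], [15, 22, 2], [11, 24, 1], [8, 25, 1]] dr [[0, 0, -7.0], [0, 0, -7.5], [0, 0, -7.0], [0, 0, -7.5]]
end [445.5 327.9 220.2] 178.19369449582237
```

step_arm(dp=[[0, 0, -30], [0, 0, -30], [0, 0, -30], [0, 0, -30], [33, -17, -7]], dr=[[0, 0, 0.0], [0, 0, 0.0], [0, 0, 0.0], [0, 0, 0.0], [0, 0, -6.0]], claw=[-1, -1, -1, -1, -1])

```text
clock: 6.6
ee_pos: [0.5465, -0.0917, 0.1906]
tool_rot: [3.136, 0.002, 1.489]
contact_force: [1.0, 0.6, -0.9]
finger_gap: 0.0852
grasp_force: 0.0
```

step_arm(dp=[[34, -13, -7], [35, -10, -7], [36, -7, -7], [37, -3, -8], [37, 1, -7]], dr=[[0, 0, -5.5], [0, 0, -6.0], [0, 0, -5.5], [0, 0, -6.0], [0, 0, -5.5]], claw=[-1, -1, -1, -1, -1])

```text
clock: 7.1
ee_pos: [0.4892, 0.0895, 0.2237]
tool_rot: [3.141, 0.0, 1.997]
contact_force: [-0.3, 0.1, 0.1]
finger_gap: 0.0854
grasp_force: 0.0
```

step_arm(dp=[[36, 5, -7], [25, 9, 1], [23, 12, 2], [21, 16, 1], [20, 17, 1]], dr=[[0, 0, -6.0], [0, 0, -7.0], [0, 0, -7.5], [0, 0, -7.0], [0, 0, -7.5]], claw=[-1, -1, -1, -1, -1])

```text
clock: 7.6
ee_pos: [0.4619, 0.2276, 0.2254]
tool_rot: [3.141, 0.0, 2.609]
contact_force: [0.2, -0.3, -0.2]
finger_gap: 0.0854
grasp_force: 0.0
```

step_arm(dp=[[17, 20, 1], [15, 22, 2], [11, 24, 1], [8, 25, 1], [0, 0, 0]], dr=[[0, 0, -7.0], [0, 0, -7.5], [0, 0, -7.0], [0, 0, -7.5], [0, 0, 0]], claw=[-1, -1, -1, -1, -1])

```text
clock: 8.1
ee_pos: [0.4434, 0.3344, 0.2203]
tool_rot: [3.139, -0.001, 3.119]
contact_force: [0.5, 0.7, 0.4]
finger_gap: 0.0855
grasp_force: 0.0
```

```bash
python3 - <<'E'
from h import *
np.set_printoptions(precision=4,suppress=True)
def show(n,t,k,W):
    if k.sum()>5: print(n,t,k.sum(),np.median(W[k],0),cv2.minAreaRect((W[k][:,:2]*1000).astype(np.float32)))
for n in ['scene','top','wrist']:
    m,im,d=cap(n); W=pix(m,d); x,y,z=np.moveaxis(W,-1,0); H,S,V=np.moveaxis(cv2.cvtColor(im,cv2.COLOR_RGB2HSV).astype(int),-1,0)
    o=(d>0)
    show(n,'tab',o&(H>3)&(H<22)&(S>150)&(z>.074)&(z<.09)&(np.hypot(x-.556,y+.125)<.05),W)
    show(n,'blue',o&(H>95)&(H<125)&(S>120)&(abs(z-.033)<.006)&(np.hypot(x-.556,y+.2)<.09),W)
    show(n,'head',o&(z>.138)&(z<.148)&(np.hypot(x-.445,y-.328)<.02),W)
    if n!='top': save('s2'+n,im)
o=manip.get_obs(); print(o['ee_pos'],o['tool_rot'],o['joints'])
m=viewer.camera_model('wrist')
for l in ['punch']: print([(r['p'],c2w(m,r['point'])) for r in nets.landmark_of('wrist',l)[:3]])
E
```

```text
scene tab 116 [ 0.5584 -0.1261  0.0795] ((555.5247802734375, -125.37986755371094), (29.423871994018555, 13.497583389282227), 77.61805725097656)
scene blue 103 [ 0.5528 -0.1892  0.0348] ((543.9703369140625, -190.3828582763672), (7.922547340393066, 86.26579284667969), 79.97907257080078)
scene head 20 [0.4488 0.3262 0.1414] ((447.63037109375, 327.3929138183594), (10.881625175476074, 11.298980712890625), 75.25138854980469)
top tab 72 [ 0.5529 -0.1233  0.0788] ((553.5916748046875, -124.0691146850586), (28.349702835083008, 10.05582332611084), 80.67147827148438)
top blue 99 [ 0.5396 -0.1878  0.0336] ((540.6569213867188, -193.2238311767578), (17.199108123779297, 84.20638275146484), 78.62565612792969)
top head 25 [0.4433 0.3289 0.1415] ((443.072509765625, 329.8958435058594), (12.14378547668457, 5.441404342651367), 81.19786071777344)
wrist head 272 [0.446  0.3292 0.1422] ((446.3994445800781, 329.2276916503906), (13.070158958435059, 12.73643970489502), 22.276634216308594)
[0.4454 0.3302 0.2201] [-3.1411 -0.0004  3.1079] [ 0.1092  0.2889 -0.9705  1.7007  0.2476  1.2837  0.6241]
[(0.75, array([0.4438, 0.3254, 0.0611]))]
```

step_arm(dp=[[0, -1, 28], [0, 0, 29], [0, 0, 29], [0, 0, 28], [0, 0, 0]], dr=[[0, 0, 0], [0, 0, 0], [0, 0, 0], [0, 0, 0], [0, 0, 0]], claw=[-1, -1, -1, -1, -1], squeeze=60)

```text
clock: 8.8
ee_pos: [0.4443, 0.3268, 0.1032]
tool_rot: [-3.138, -0.004, 3.107]
contact_force: [0.3, -0.0, -0.1]
finger_gap: 0.0852
grasp_force: 0.0
```

step_arm(dp=[[0, 0, 0], [0, 0, 0], [0, 0, 0], [0, 0, 0], [0, 0, 0]], dr=[[0, 0, 0], [0, 0, 0], [0, 0, 0], [0, 0, 0], [0, 0, 0]], claw=[1, 1, 1, 1, 1])

```text
clock: 9.3
ee_pos: [0.4457, 0.33, 0.1072]
tool_rot: [3.141, 0.001, 3.109]
contact_force: [0.9, -1.0, 3.9]
finger_gap: 0.0168
grasp_force: 58.3
```

step_arm(dp=[[0, 0, 0], [0, 0, 0], [0, 0, 0], [0, 0, 0], [0, 0, 0]], dr=[[0, 0, 0], [0, 0, 0], [0, 0, 0], [0, 0, 0], [0, 0, 0]], claw=[1, 1, 1, 1, 1])

```text
clock: 9.8
ee_pos: [0.4457, 0.33, 0.1071]
tool_rot: [3.141, 0.001, 3.109]
contact_force: [0.2, -0.1, 7.0]
finger_gap: 0.0168
grasp_force: 58.3
```

step_arm(dp=[[0, 0, -20], [0, 0, -35], [0, 0, -40], [0, 0, -40], [0, 0, -28]], dr=[[0, 0, 0], [0, 0, 0], [0, 0, 0], [0, 0, 0], [0, 0, 0]], claw=[1, 1, 1, 1, 1])

```text
clock: 10.3
ee_pos: [0.4453, 0.33, 0.2718]
tool_rot: [3.141, 0.001, 3.11]
contact_force: [-0.1, 0.1, -2.3]
finger_gap: 0.0169
grasp_force: 58.7
```

```bash
python3 plan.py 510 50 270 120 9 536 -230 270 70 11; python3 - <<'E'
from h import *
m,im,d=cap('scene');save('scene3',im[60:300,200:560])
E
```

```text
10.3 [0.4453 0.33   0.2718] [3.1408e+00 1.4000e-03 3.1099e+00] [-0.1  0.1 -2.3] 0.016867216167699314
dp [[-8, -31, 0], [-12, -30, 0], [-15, -28, 1], [-18, -26, 0], [-21, -24, 0]] dr [[0, 0, 6.5], [0, 0, 6.5], [0, 0, 6.5], [0, 0, 6.5], [0, 0, 6.5]]
dp [[-23, -22, 0], [-26, -19, 0], [-28, -16, 1], [-29, -13, 0], [-23, -11, 0]] dr [[0, 0, 6.5], [0, 0, 6.5], [0, 0, 6.0], [0, 0, 6.5], [0, 0, 4.5]]
dp [[-24, -9, 0], [-25, -7, 0], [-25, -5, 0], [-25, -3, 0], [-25, 0, 0]] dr [[0, 0, 4.5], [0, 0, 4.5], [0, 0, 4.5], [0, 0, 5.0], [0, 0, 4.5]]
dp [[-26, 1, 0], [-25, 3, 0], [-25, 5, 0], [-25, 7, 0], [-24, 9, 0]] dr [[0, 0, 4.5], [0, 0, 4.5], [0, 0, 4.5], [0, 0, 4.5], [0, 0, 4.5]]
end [ 535.7 -230.1  269.8] 70.1818492471321
```

View pics/scene3.png

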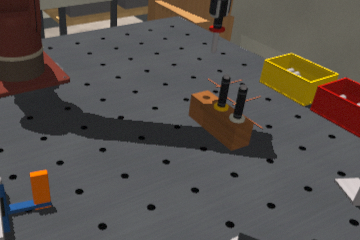

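The red-collared punch hangs in the gripper at crop (218,28); yellow and white remain in the block (222,100), (240,110). The orange tab is at (40,185), beside the bracket.

step_arm(dp=[[-8, -31, 0], [-12, -30, 0], [-15, -28, 1], [-18, -26, 0], [-21, -24, 0]], dr=[[0, 0, 6.5], [0, 0, 6.5], [0, 0, 6.5], [0, 0, 6.5], [0, 0, 6.5]], claw=[1, 1, 1, 1, 1])

```text
clock: 10.85
ee_pos: [0.4816, 0.1729, 0.2678]
tool_rot: [-3.141, -0.0, 2.538]
contact_force: [0.3, 0.7, -2.0]
finger_gap: 0.0167
grasp_force: 59.0
```

step_arm(dp=[[-23, -22, 0], [-26, -19, 0], [-28, -16, 1], [-29, -13, 0], [-23, -11, 0]], dr=[[0, 0, 6.5], [0, 0, 6.5], [0, 0, 6.0], [0, 0, 6.5], [0, 0, 4.5]], claw=[1, 1, 1, 1, 1])

```text
clock: 11.35
ee_pos: [0.5118, 0.0218, 0.2667]
tool_rot: [-3.141, -0.0, 2.013]
contact_force: [0.6, 0.4, -1.7]
finger_gap: 0.0165
grasp_force: 59.1
```

step_arm(dp=[[-24, -9, 0], [-25, -7, 0], [-25, -5, 0], [-25, -3, 0], [-25, 0, 0]], dr=[[0, 0, 4.5], [0, 0, 4.5], [0, 0, 4.5], [0, 0, 5.0], [0, 0, 4.5]], claw=[1, 1, 1, 1, 1])

```text
clock: 11.85
ee_pos: [0.5243, -0.1044, 0.2673]
tool_rot: [-3.141, 0.0, 1.612]
contact_force: [0.2, -0.3, -2.1]
finger_gap: 0.0164
grasp_force: 59.1
```

step_arm(dp=[[-26, 1, 0], [-25, 3, 0], [-25, 5, 0], [-25, 7, 0], [-24, 9, 0]], dr=[[0, 0, 4.5], [0, 0, 4.5], [0, 0, 4.5], [0, 0, 4.5], [0, 0, 4.5]], claw=[1, 1, 1, 1, 1])

```text
clock: 12.35
ee_pos: [0.5353, -0.2322, 0.2671]
tool_rot: [-3.141, 0.0, 1.22]
contact_force: [0.4, 0.3, -1.7]
finger_gap: 0.0164
grasp_force: 59.1
```

step_arm(dp=[[0, 0, 0], [0, 0, 0]], dr=[[0, 0, 0], [0, 0, 0]], claw=[1, 1])

```text
clock: 12.55
ee_pos: [0.5353, -0.2311, 0.2669]
tool_rot: [-3.141, -0.001, 1.223]
contact_force: [0.1, 0.7, -2.4]
finger_gap: 0.0163
grasp_force: 59.1
```

```bash
cat > m3.py <<'E'
from h import *
np.set_printoptions(precision=4,suppress=True)
o=manip.get_obs(); print(o['clock'],o['ee_pos'],o['tool_rot'],o['contact_force'])
ims=[]
for n in ['scene','top','wrist']:
    m,im,d=cap(n); W=pix(m,d); x,y,z=np.moveaxis(W,-1,0); H,S,V=np.moveaxis(cv2.cvtColor(im,cv2.COLOR_RGB2HSV).astype(int),-1,0)
    for t,k in dict(red=(d>0)&((H<6)|(H>174))&(S>120)&(z>.1)&(z<.26)&(np.hypot(x-.536,y+.23)<.05),
      shank=(d>0)&(z>.16)&(z<.215)&(np.hypot(x-.536,y+.23)<.03), green=(d>0)&(H>55)&(H<95)&(S>80)&(z>.112)&(z<.14)&(np.hypot(x-.536,y+.23)<.03)).items():
        if k.sum()>3: print(n,t,k.sum(),W[k].min(0),W[k].max(0),np.median(W[k],0))
    r=nets.landmark_of(n,'punch'); print(n,[(a['p'],c2w(m,a['point'])) for a in r[:2]])
    c=[int(v) for v in proj(m,[.536,-.23,.16])]; print(c)
    if n!='wrist':
        a,b=max(c[0]-80,0),max(c[1]-80,0); ims.append(cv2.resize(im[b:b+160,a:a+160],(400,400),interpolation=cv2.INTER_CUBIC) if im[b:b+160,a:a+160].size else np.zeros((400,400,3),np.uint8))
import sys; save(sys.argv[1],np.hstack(ims))
E
python3 m3.py a3
```

```text
12.55 [ 0.5353 -0.2311  0.2669] [-3.1408 -0.0005  1.2231] [ 0.1121  0.6608 -2.4071]
scene red 200 [ 0.5212 -0.2492  0.2214] [ 0.5522 -0.216   0.2336] [ 0.5429 -0.2345  0.226 ]
scene shank 209 [ 0.5346 -0.2387  0.1718] [ 0.5415 -0.2272  0.214 ] [ 0.5387 -0.233   0.1936]
scene green 231 [ 0.5232 -0.2407  0.113 ] [ 0.549  -0.219   0.1339] [ 0.5431 -0.2302  0.1304]
scene [(0.77, array([ 0.5283, -0.2322,  0.2216]))]
[162, 205]
top red 119 [ 0.5173 -0.2368  0.2209] [ 0.5474 -0.2143  0.2486] [ 0.5289 -0.2227  0.2256]
top shank 41 [ 0.5284 -0.233   0.1692] [ 0.5377 -0.2244  0.1996] [ 0.5316 -0.2262  0.183 ]
top green 104 [ 0.5234 -0.2377  0.1158] [ 0.5431 -0.2176  0.1347] [ 0.5327 -0.2262  0.131 ]
top [(0.69, array([ 0.5323, -0.2339,  0.2214]))]
[478, 170]
wrist red 971 [ 0.5205 -0.2378  0.2218] [ 0.5521 -0.2146  0.2555] [ 0.5402 -0.2225  0.2264]
wrist shank 106 [ 0.5311 -0.2311  0.1715] [ 0.5415 -0.2252  0.1896] [ 0.5376 -0.2264  0.1808]
wrist green 530 [ 0.5257 -0.2411  0.1177] [ 0.5482 -0.2185  0.134 ] [ 0.5376 -0.2282  0.132 ]
wrist [(0.6, array([ 0.5351, -0.2339,  0.2174]))]
[320, 205]
```

View pics/a3.png

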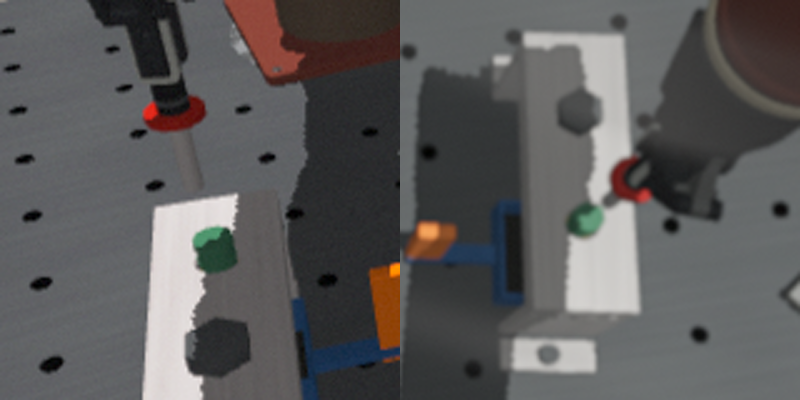

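The picture shows the red-collared punch directly over the green pin (left crop: tip (195,185), pin (213,248)); measured axes agree within about 1.5 mm. The tray sits under that end.

step_arm(dp=[[1, 0, 12], [0, 0, 12], [0, 0, 8], [0, 0, 3], [0, 0, 3]], dr=[[0, 0, 0], [0, 0, 0], [0, 0, 0], [0, 0, 0], [0, 0, 0]], claw=[1, 1, 1, 1, 1], squeeze=90)

```text
clock: 13.35
ee_pos: [0.5358, -0.2295, 0.2288]
tool_rot: [-3.141, -0.0, 1.225]
contact_force: [-0.4, 0.3, 3.9]
finger_gap: 0.016
grasp_force: 87.8
```

step_arm(dp=[[0, 0, 3], [0, 0, 3], [0, 0, 3], [0, 0, 3], [0, 0, 3]], dr=[[0, 0, 0], [0, 0, 0], [0, 0, 0], [0, 0, 0], [0, 0, 0]], claw=[1, 1, 1, 1, 1])

```text
clock: 13.85
ee_pos: [0.5364, -0.2298, 0.215]
tool_rot: [3.14, 0.0, 1.224]
contact_force: [-0.4, -0.1, 6.2]
finger_gap: 0.0157
grasp_force: 88.0
```

step_arm(dp=[[0, 0, 4], [0, 0, 4], [0, 0, 4], [0, 0, 4], [0, 0, 4]], dr=[[0, 0, 0], [0, 0, 0], [0, 0, 0], [0, 0, 0], [0, 0, 0]], claw=[1, 1, 1, 1, 1])

```text
clock: 14.35
ee_pos: [0.5353, -0.2294, 0.1933]
tool_rot: [-3.14, -0.0, 1.225]
contact_force: [0.3, -0.2, -1.9]
finger_gap: 0.016
grasp_force: 87.8
```

step_arm(dp=[[0, 0, 5], [0, 0, 5], [0, 0, 5], [0, 0, 5], [0, 0, 5]], dr=[[0, 0, 0], [0, 0, 0], [0, 0, 0], [0, 0, 0], [0, 0, 0]], claw=[1, 1, 1, 1, 1])

```text
clock: 14.85
ee_pos: [0.5358, -0.2295, 0.1688]
tool_rot: [-3.141, -0.0, 1.225]
contact_force: [0.3, -0.6, -2.5]
finger_gap: 0.0161
grasp_force: 87.8
```

step_arm(dp=[[0, 0, 2], [0, 0, 2], [0, 0, 2], [0, 0, 0]], dr=[[0, 0, 0], [0, 0, 0], [0, 0, 0], [0, 0, 0]], claw=[1, 1, 1, 1])

```text
clock: 15.25
ee_pos: [0.5358, -0.2296, 0.1632]
tool_rot: [-3.141, -0.0, 1.225]
contact_force: [0.4, 0.1, -2.3]
finger_gap: 0.0158
grasp_force: 87.8
```

```bash
python3 m3.py a4
```

```text
15.25 [ 0.5358 -0.2296  0.1632] [-3.1414 -0.0001  1.2245] [ 0.3738  0.1236 -2.2727]
scene red 171 [ 0.5228 -0.2468  0.117 ] [ 0.5522 -0.2148  0.1318] [ 0.5428 -0.2321  0.1222]
scene shank 418 [ 0.5182 -0.2454  0.1601] [ 0.5649 -0.2073  0.215 ] [ 0.5524 -0.2267  0.1777]
scene [(0.52, array([ 0.5307, -0.2311,  0.1187]))]
[162, 205]
top red 92 [ 0.5023 -0.2365  0.1184] [ 0.5499 -0.2056  0.1979] [ 0.533  -0.2224  0.1215]
top shank 193 [ 0.5067 -0.2324  0.1604] [ 0.559  -0.2084  0.2148] [ 0.524  -0.2199  0.1925]
top [(0.54, array([ 0.531 , -0.2347,  0.1135]))]
[478, 170]
wrist red 1007 [ 0.521  -0.2376  0.1168] [ 0.5524 -0.2147  0.1509] [ 0.5403 -0.2226  0.1224]
wrist shank 9721 [ 0.5062 -0.2464  0.16  ] [ 0.566  -0.2072  0.215 ] [ 0.5372 -0.224   0.1931]
wrist [(0.91, array([ 0.5351, -0.2341,  0.1145]))]
[320, 272]
```

View pics/a4.png

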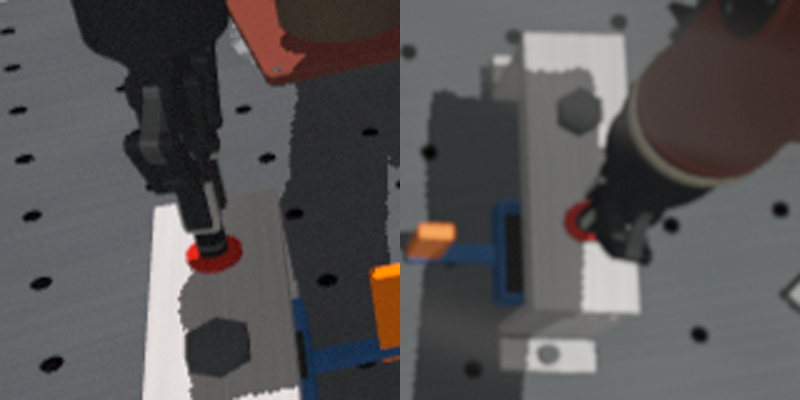

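The pin dropped (resistance gone at about 30 mm travel) and the collar at (213,253) is about 1 mm above the plate. I push until it seats.

step_arm(dp=[[0, 0, 1], [0, 0, 1], [0, 0, 0]], dr=[[0, 0, 0], [0, 0, 0], [0, 0, 0]], claw=[1, 1, 1])

```text
clock: 15.85
ee_pos: [0.5361, -0.2296, 0.1622]
tool_rot: [3.141, 0.0, 1.224]
contact_force: [-1.6, 0.9, 4.9]
finger_gap: 0.016
grasp_force: 88.6
```

step_arm(dp=[[0, 0, 0], [0, 0, 0], [0, 0, 0], [0, 0, 0], [0, 0, 0]], dr=[[0, 0, 0], [0, 0, 0], [0, 0, 0], [0, 0, 0], [0, 0, 0]], claw=[-1, -1, -1, -1, -1])

```text
clock: 16.35
ee_pos: [0.5358, -0.2296, 0.1613]
tool_rot: [-3.141, -0.0, 1.224]
contact_force: [0.9, 0.6, 0.6]
finger_gap: 0.0851
grasp_force: 0.0
```

step_arm(dp=[[0, 0, -10], [0, 0, -25], [0, 0, -35], [0, 0, -40], [0, 0, -40]], dr=[[0, 0, 0], [0, 0, 0], [0, 0, 0], [0, 0, 0], [0, 0, 0]], claw=[-1, -1, -1, -1, -1])

```text
clock: 16.85
ee_pos: [0.5356, -0.2294, 0.3136]
tool_rot: [3.141, -0.0, 1.225]
contact_force: [0.9, -0.7, 0.1]
finger_gap: 0.0853
grasp_force: 0.0
```

```bash
python3 plan.py 470 80 230 110 9; python3 m3.py a5
```

```text
16.85 [ 0.5356 -0.2294  0.3136] [ 3.1412 -0.      1.2247] [ 0.9 -0.7  0.1] 0.08526078386070883
dp [[30, -19, 9], [31, -16, 10], [32, -13, 9], [34, -11, 9], [34, -9, 9]] dr [[0, 0, -4.5], [0, 0, -4.5], [0, 0, -4.5], [0, 0, -4.0], [0, 0, -4.5]]
dp [[34, -6, 10], [35, -3, 9], [36, -1, 9], [35, 3, 10]] dr [[0, 0, -4.5], [0, 0, -4.5], [0, 0, -4.5], [0, 0, -4.5]]
end [470.3  80.4 229.6] 110.17129912549007
16.85 [ 0.5356 -0.2294  0.3136] [ 3.1412 -0.      1.2247] [ 0.922  -0.7451  0.102 ]
scene red 179 [ 0.523  -0.2472  0.1167] [ 0.5525 -0.215   0.1309] [ 0.543  -0.2313  0.1213]
scene shank 317 [ 0.5276 -0.2404  0.1601] [ 0.5456 -0.2223  0.199 ] [ 0.5415 -0.2317  0.1826]
scene [(0.59, array([ 0.5274, -0.2307,  0.1156]))]
[162, 205]
top red 121 [ 0.5192 -0.2441  0.1174] [ 0.549  -0.2145  0.1542] [ 0.5287 -0.224   0.1201]
top shank 153 [ 0.5251 -0.2381  0.1601] [ 0.5425 -0.2207  0.1988] [ 0.5322 -0.2267  0.1889]
top [(0.82, array([ 0.5328, -0.2322,  0.1168]))]
[478, 170]
wrist red 409 [ 0.5203 -0.2453  0.1168] [ 0.5523 -0.2149  0.1832] [ 0.5401 -0.2248  0.1212]
wrist shank 498 [ 0.527  -0.2405  0.1602] [ 0.5451 -0.2223  0.1989] [ 0.537  -0.2278  0.1915]
wrist [(0.93, array([ 0.5344, -0.2339,  0.1134])), (0.51, array([ 0.5808, -0.2381,  0.0027]))]
[319, 190]
```

View pics/a5.png

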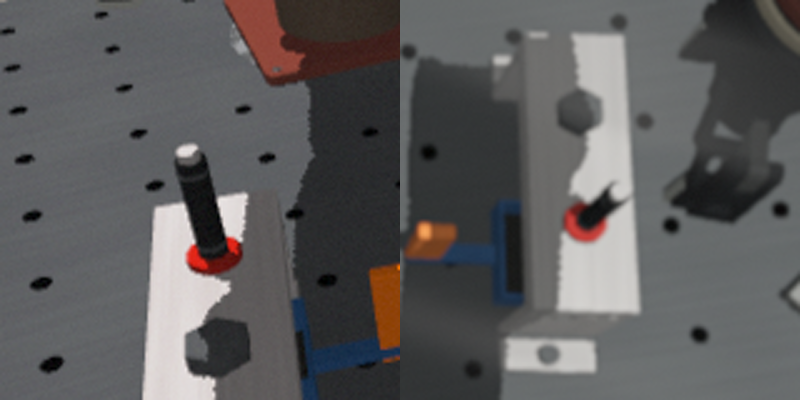

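The punch stands upright with its collar flat on the plate (collar top measured 121 mm). I'll look into the tunnel with the tilted wrist camera to confirm the pin is in the tray.

```bash
python3 plan.py 567 -60 230 80 5
```

```text
17.15 [ 0.5355 -0.2295  0.3107] [-3.1405 -0.      1.2245] [ 0.  -0.9  0.5] 0.08534254361875898
dp [[34, -6, 16], [34, -4, 16], [35, -3, 16], [34, -2, 17], [34, -1, 16]] dr [[0, 0, -2.0], [0, 0, -2.0], [0, 0, -2.0], [0, 0, -2.0], [0, 0, -2.0]]
end [566.8 -60.4 229.7] 80.15856653165686
```

step_arm(dp=[[34, -6, 16], [34, -4, 16], [35, -3, 16], [34, -2, 17], [34, -1, 16]], dr=[[0, 0, -2.0], [0, 0, -2.0], [0, 0, -2.0], [0, 0, -2.0], [0, 0, -2.0]], claw=[-1, -1, -1, -1, -1])

```text
clock: 17.65
ee_pos: [0.5665, -0.0592, 0.2284]
tool_rot: [-3.139, 0.0, 1.4]
contact_force: [1.2, -0.2, -0.3]
finger_gap: 0.0855
grasp_force: 0.0
```

step_arm(dp=[[0, 0, 0], [0, 0, 0], [0, 0, 0], [0, 0, 0], [0, 0, 0]], dr=[[0, -7, 0], [0, -7, 0], [0, -7, 0], [0, -7, 0], [0, -5, 0]], claw=[-1, -1, -1, -1, -1])

```text
clock: 18.15
ee_pos: [0.5669, -0.0593, 0.2292]
tool_rot: [-3.14, 0.581, 1.403]
contact_force: [0.5, 0.5, 0.3]
finger_gap: 0.0851
grasp_force: 0.0
```

```bash
python3 - <<'E'
from h import *
m,im,d=cap('wrist');save('w5',im); print(proj(m,[.536,-.23,.02]),c2w(m,[0,0,0]))
for l in ('pin','tray'): print(l,[(r['p'],c2w(m,r['point']).round(3)) for r in nets.look_for('wrist',l)[:2]])
E
```

```text
(np.float64(319.75801524516424), np.float64(189.47425476347033)) [0.58940376 0.07077237 0.29228891]
pin [(0.81, array([ 0.537, -0.222,  0.038]))]
tray [(0.84, array([ 0.551, -0.192,  0.019]))]
```

View pics/w5.png

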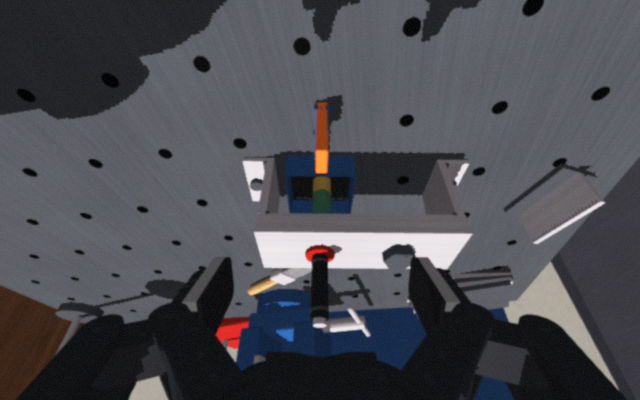

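The (upside-down) view shows the pin standing in the blue dish at (321,193), the tray on the table under the plate, and the punch standing with its red collar at (320,254) on the plate. The gripper is clear of everything.

```bash
python3 -c "
from cell import hand_in
print(hand_in())"
```

```text
the job is handed in; nothing more can be done
None
```

The pin is in the blue tray under the bracket, the red-collared punch is standing in the hole with its collar on the plate, and the job was handed in at about 18 s.

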